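# Gauge a printed bushing in its gearbox housing

## Robot

A 7-joint arm with a two-finger parallel gripper is mounted at the origin on the work surface. World frame = base frame: x ahead of the robot, y to its left, z up, the work surface at z = 0. Lengths are in m, angles in rad, forces in N, time in s.
With the tool pointing down it reaches from about 0.35 to 0.9 m from the base axis. Payload 7.2 kg.
Tool frame: the origin (TCP) lies midway between the tips of the shut fingers; the grasp point (between the pads) lies 19 mm behind it; z points along the fingers, y is the line along which they close (so a half turn about z gives the same grasp; the last joint's range is limited). The gripper opens to 88 mm and grips with 3 to 60 N. Pads are 20 mm wide; open, the fingers measure 115 mm over their backs; the gripper's body (75 mm by 178 mm) begins 61 mm behind the grasp point.
Start: joints at [-1.394, 0.411, -0.013, 1.596, 0.006, 1.134, -0.082], TCP at [0.151, 0.606, 0.223] pointing down, gripper open.
Joint ranges: [-2.95, 2.95], [-0.29, 1.99], [-1.47, 1.44], [0.14, 2.54], [-1.03, 4.17], [0.13, 1.85], [-2.86, 2.86]. Speed limits (rad/s): [2.39, 2.39, 3.01, 3.01, 3.14, 3.14, 3.14].

## Interface

Orientations are given as a rotation vector (axis times angle).
In Python, from rig import env gives the robot as it stands.
- The arm moves only by the shell command python3 -m crank 'ROWS'. ROWS is JSON, a list of rows, each an object of numbers: "dx", "dy", "dz": the shift along the tool's x, y, z in cm; "rx", "ry", "rz": the turn, a rotation vector about the tool's x, y, z in rad; "fingers": the finger opening in cm, from 0 to 8.78. In form: [{"dx": .., "dy": .., "dz": .., "rx": .., "ry": .., "rz": .., "fingers": ..}, ...]. A call has 1 to 5 rows; each row is the pose to reach, as a shift and turn from the pose commanded when the call began, along the tool's axes at that moment; what a row does not reach only later rows make up. A row lasts 1/12 s, in which the tool goes at most 41.7 mm and 7.16 degrees, less where a joint would pass 70% of its speed; a pose out of reach is approached as far as the arm can. A call with a gripper value outside its range is refused whole. The fingers move at their own pace and stop on an object; the grip force is fixed at half the most. Time passes only in rows, so rows that repeat a pose let the fingers close. It gives the time, the measured TCP pose, the force, the opening and the grip force at its end, in the units of the state.
- env.sense(): the state, without advancing time (a new reading comes with each control period).
- env.grab_frame(name): name is "scene" or "top" or "wrist"; returns the picture (420x560x3 uint8, blue, green, red); there is no depth.
- env.camera_params(name): a dict with "mtx" (3x3 intrinsics, pixels), "R" (3x3) and "t" (3): a world point X has camera coordinates R X + t. Camera axes: x right, y down, z forward; pixel columns grow to the right and rows downward; lengths in m; the calibration is good to about 2 mm. A picture is of the moment at which its call begins: read the wrist's pose just before it. camera_params takes no time and is no camera call; for the wrist camera it gives the pose at the moment of the call.
- env.hand_in(): hands the job in; it is judged then, once.
The state is a dict: "time": time; "joint_pos": joint angles; "joint_velocities": joint speeds; "tau": joint torques, N m; "tool_pos": TCP position; "ee_rot": TCP orientation; "force": force on the tool from outside, world axes, zero at the start; "wrist_torque": the same for the moment, N m; "gripper_width": finger opening in m; "finger_force": force on a finger pad.
Only numpy, scipy, OpenCV 4.12 (cv2) and the standard library are available. Lean on these libraries where they do the work, as an engineer would, in place of code of your own. Each camera call takes 0.05 s, during which the arm holds its last target. There are 200 camera calls.

## Task

Pick the open bushing out of the parts bin and seat it flat and fully home in the round recess of the gearbox housing. Then lift the plug gauge with the slimmer plug up and off its hook and put it plug-down into the bushing until its collar rests flat on it, and let go. Leave the wider gauge hanging and the other parts in the bin.

Things in the scene. Friction and masses are not known exactly. Their poses are not given: they have to be found in the camera images.
- bushing: Orange printed plain ring: outer diameter 46, through bore 28, height 24 mm; the only part in the bin with an open hole (40 g). Lies flat in the bin. Origin at the centre of its underside, z up along its bore.
- bushing_mid (a point): Centre of the bushing, on its axis, 12 mm above its underside.
- bin: Fixed open grey plastic box, 160 (x) by 250 (y) by 45 mm high, walls and floor 5 mm. Origin at the centre of its underside. Bushing, cap and motor lie in a row along its y axis at about -75, 0 and +75 mm, in any order, within 13 mm of the box's middle in x, so there is room for fingers on the +x and -x sides of each.
- cap: Orange printed cap in the bin, solid: a disc of diameter 46, 18 mm high, with a step of diameter 34 up to 24 mm; no hole. Leave it in the bin. Origin at the centre of its underside.
- motor: Stepper motor in the bin, 42 x 42 x 34 mm, silver and dark, with a thin shaft up to 50 mm. Leave it in the bin. Origin at the centre of its underside.
- pinion: Small black gear in the bin, diameter 22, 12 mm high, lying between two of the row's places, near one long wall. Leave it in the bin. Origin at the centre of its underside.
- housing: Fixed black round gearbox housing, diameter 90 mm, on a plywood plate 130 x 130 x 8 mm; its flat top is 38 mm above the table. A round recess in its top, diameter 51 and 8 mm deep, takes the bushing (16 mm of it stays above); below it a bore of diameter 36 goes 22 mm further down. Origin at the centre of the plate's underside, z up.
- seat (a point): Centre of the recess's floor, 30 mm above the table; a seated bushing's underside lies here.
- tree: Fixed hook tree: plywood foot 130 x 100 x 14 mm, steel post (diameter 18, 182 mm high), two arms of 8 mm round bar along its +y and -y. Each arm is level from 50 to 92 mm from the post's axis (upper side 174 mm above the table), then turns up: its tip is 104 mm from the axis and reaches 188 mm above the table. Origin at the foot's underside on the post's axis.
- hook_left (a point): Point on the upper side of the arm on the tree's +y side, 75 mm from the post's axis, 174 mm above the table: a gauge hangs within 10 mm of it. A gauge must rise at least 14 and at most 42 mm before it can slide outward (away from the post) over the tip.
- hook_right (a point): The same on the tree's -y side.
- gauge_slim: The gauge to use: aluminium, 100 mm tall, about 160 g, on either arm. From the nose up: plug of diameter 24, 34 mm long, nose tapered to 14 over 9 mm; collar of diameter 42 from 34 to 42 mm; then the loop handle. Hanging, its nose is 82 mm above the table; in the seated bushing, 20 mm. Origin at the centre of the nose's end, z up, x along the loop's width.
- slim_loop (a point): Middle of the slim gauge's loop opening, 67 mm above the nose. Flat loop 36 mm wide along the gauge's x, 12 mm thick along y, sides 6 mm; opening 24 mm wide, 42 to 92 mm up, then an 8 mm top bar. The arm passes through it along y, under the top bar, so the loop's two sides can be pinched (36 mm) from above, one finger on either side of the arm.
- gauge_wide: The other gauge: the same, but its plug has a diameter of 36 and its collar 52 mm; hangs on the other arm. Leave it hanging. Origin at the centre of the nose's end.
Not all that is in view belongs to the job. What is shaped like the motor but blue or purple is not meant.

How it is judged:
On the way, in this order (a step that is already met when the one before it is completed fails the run):
1. the bushing lies flat and fully home in the housing's recess, let go (horizontal distance between bushing_mid and seat below 0.006 m and z of bushing_mid in the frame of seat between 0.009 and 0.015 m and angle between the z axis of bushing and the z axis of housing, either way round below 0.08 rad and contact force between the fingers and bushing below 0.3 N), for 0.2 s.
2. the slim gauge is off its hook and carried clear of the tree, nose more than 60 mm above the table (horizontal distance between gauge_slim and tree above 0.14 m and height (world z) of gauge_slim above 0.06 m and contact force between gauge_slim and tree below 0.1 N), for 0.1 s.
At the end, for the whole second after the job is handed in: Bushing flat (0.08 rad) and home in the recess (6 mm sideways, 3 mm in height); slim gauge at rest in it, plug down, upright within 0.08 rad, within 6 mm of the bushing's axis, collar on it within 3 mm; wide gauge still hanging (nose over 70 mm high); cap, motor, pinion in the bin (horizontal distance between bushing_mid and seat below 0.006 m and z of bushing_mid in the frame of seat between 0.009 and 0.015 m and angle between the z axis of bushing and the z axis of housing, either way round below 0.08 rad and horizontal distance between gauge_slim and bushing_mid below 0.006 m and z of gauge_slim in the frame of seat between -0.013 and -0.007 m and angle between gauge_slim's own z axis and vertical below 0.08 rad and linear speed of gauge_slim below 0.02 m/s and height (world z) of gauge_wide above 0.07 m and horizontal distance between each of cap, motor, pinion and bin below 0.14 m and height (world z) of each of cap, motor, pinion below 0.05 m); the robot touches nothing.
It fails at once if the wide gauge is pushed or lifted more than 50 mm from where it hung (distance of gauge_wide from where it was at the start of the episode above 0.05 m).
It fails at once if another part (cap, motor or pinion) is taken out of the bin: over 80 mm high, or over 140 mm from the bin's centre (horizontal distance between any of cap, motor, pinion and bin above 0.14 m or height (world z) of any of cap, motor, pinion above 0.08 m).
It also fails if it takes over 69 s, if anything falls off the work surface, if the arm or the gripper's body presses on something with over 40 N, if the wrist force passes 120 N, or if a joint passes its speed limit or range.

## Working session

There is one attempt and no reset: what is moved stays moved. The work goes in short steps, Python scripts to look and compute and a shell command to move; the robot and the scene stay as the last step left them, time stands still between calls to the robot, and variables do not carry over. Pictures are saved under pics/ and viewed, at most 10 in all, crops included, and the job is handed in when it is done.

```bash
mkdir -p pics; python3 - <<'E'
from rig import env
import cv2,numpy as np
s=env.sense();print({k:np.round(v,3).tolist() for k,v in s.items()})
for n in("scene","top"):
    f=env.grab_frame(n);cv2.imwrite(f"pics/{n}0.png",f)
    p=env.camera_params(n);print(n,p)
print(env.camera_params("wrist"))
E
```

```text
{'time': 0.0, 'joint_pos': [-1.394, 0.412, -0.013, 1.597, 0.006, 1.134, -0.082], 'joint_velocities': [-0.0, 0.0, 0.001, -0.001, -0.001, 0.0, 0.0], 'tau': [0.0, -58.795, 0.642, -29.107, -0.054, 0.018, 0.0], 'tool_pos': [0.151, 0.606, 0.222], 'ee_rot': [-0.384, -3.118, 0.003], 'force': [0.323, 0.668, 0.61], 'wrist_torque': [0.032, -0.01, -0.033], 'finger_force': 0.0, 'gripper_width': 0.088}
scene {'mtx': array([[522.63184073,   0.        , 278.0258564 ],
       [  0.        , 522.63184073, 208.76969256],
       [  0.        ,   0.        ,   1.        ]]), 'R': array([[ 0.77172169,  0.63595371,  0.00291684],
       [ 0.50146978, -0.60569365, -0.61778901],
       [-0.3911185 ,  0.47822389, -0.7863385 ]]), 't': array([-0.40387582, -0.18480718,  1.50268362])}
top {'mtx': array([[414.89215488,   0.        , 277.39093821],
       [  0.        , 414.89215488, 205.92903407],
       [  0.        ,   0.        ,   1.        ]]), 'R': array([[-0.02321184, -0.99943904, -0.02414171],
       [-0.98387559,  0.02712069, -0.17678599],
       [ 0.17734156,  0.01964891, -0.9839532 ]]), 't': array([0.0376026 , 0.52234961, 0.9924826 ])}
{'mtx': array([[329.28603221,   0.        , 281.27957247],
       [  0.        , 329.28603221, 205.30354791],
       [  0.        ,   0.        ,   1.        ]]), 'R': array([[ 2.42232448e-01,  9.70218063e-01, -5.93086346e-04],
       [ 9.31483101e-01, -2.32390477e-01,  2.79881939e-01],
       [ 2.71408685e-01, -6.83489372e-02, -9.60034243e-01]]), 't': array([-0.62369128, -0.03450091,  0.39110757])}
```

View pics/scene0.png

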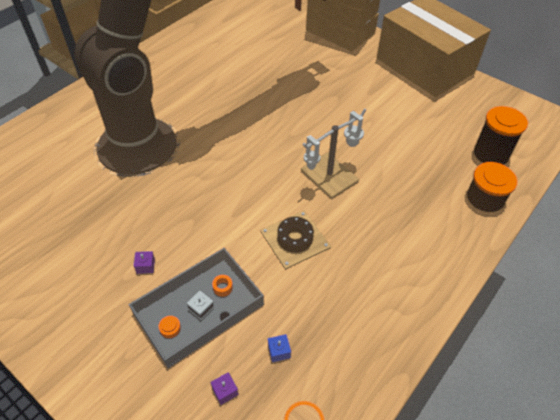

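View pics/top0.png

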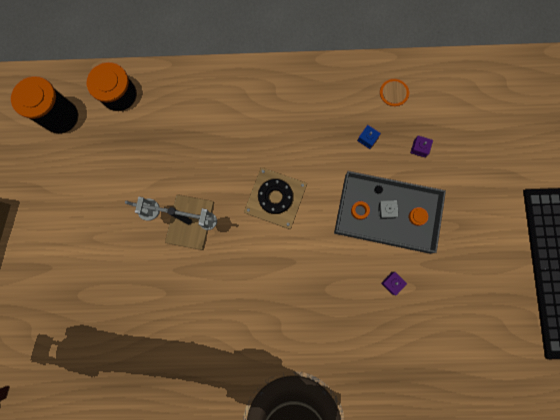

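The open ring in the bin is at scene (222,286) / top (361,211). The solid orange cap, scene (170,326) / top (419,216), and the loose loop on the table, top (394,93), don't fit. The gauges are at scene (312,152) and (354,128), and I'll enlarge to tell them apart.

```bash
python3 - <<'E'
import cv2,numpy as np
s=cv2.imread("pics/scene0.png");t=cv2.imread("pics/top0.png")
def c(im,x,y,w,h,k):return cv2.resize(im[y:y+h,x:x+w],None,fx=k,fy=k,interpolation=cv2.INTER_CUBIC)
a=np.hstack([c(s,295,105,80,60,5),c(s,260,205,80,60,5)])
b=np.hstack([c(s,190,260,80,60,5),c(t,330,180,80,60,5)])
cv2.imwrite("pics/crop1.png",np.vstack([a,b]))
a=np.hstack([c(t,120,185,100,60,4),c(t,238,165,100,60,4)])
b=np.hstack([c(s,290,130,100,75,4),c(t,330,170,100,75,4)])
cv2.imwrite("pics/crop2.png",np.vstack([a,b]))
E
```

```text
(no output)
```

View pics/crop1.png

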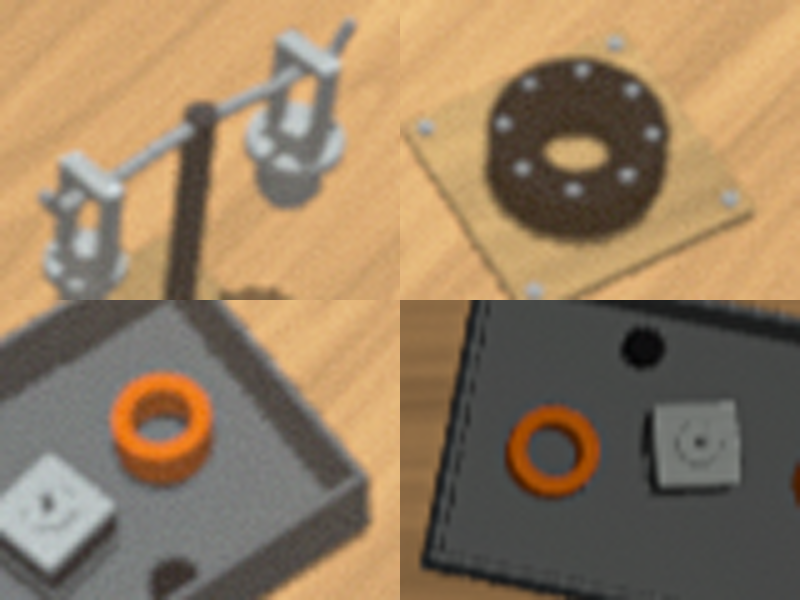

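View pics/crop2.png

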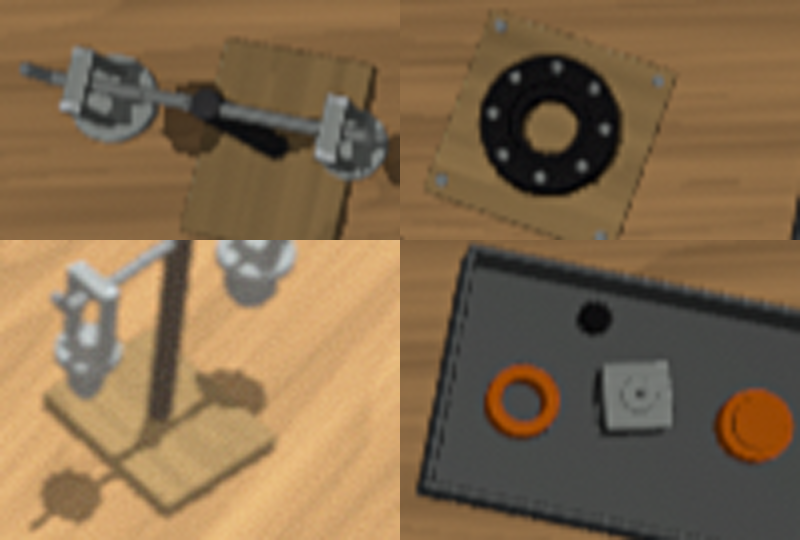

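Confirmed: the ring with a visible hole in the bin is the bushing. The near gauge in the scene view (tree's −y side, top (202,219)) has the narrower collar and plug, so it is the slim one. Triangulating.

```bash
cat >h.py <<'E'
import numpy as np,cv2
from rig import env
from scipy.spatial.transform import Rotation as Ro
def P(p):return p["mtx"]@np.c_[p["R"],p["t"]]
def tri(p1,u1,p2,u2):
    X=cv2.triangulatePoints(P(p1),P(p2),np.float64(u1).reshape(2,1),np.float64(u2).reshape(2,1)).ravel();X=X[:3]/X[3]
    e=[np.linalg.norm((P(p)@np.r_[X,1])[:2]/(P(p)@np.r_[X,1])[2]-u) for p,u in((p1,u1),(p2,u2))]
    return X.round(4),np.round(e,2)
def onz(p,u,z):
    d=p["R"].T@np.linalg.inv(p["mtx"])@np.r_[u,1];c=-p["R"].T@p["t"];return (c+d*(z-c[2])/d[2]).round(4)
def delta(target,ang=None):
    """shift in tool cm to a TCP target; ang= world angle (rad) wanted for tool y line"""
    s=env.sense();R=Ro.from_rotvec(s["ee_rot"]);d=R.inv().apply(np.array(target)-s["tool_pos"])*100
    y=R.apply([0,1,0]);z=R.apply([0,0,1]);a=np.arctan2(y[1],y[0])
    print("pos",np.round(s["tool_pos"],4),"z",z.round(3),"yang",round(a,3),"F",np.round(s["force"],1),"w",s["gripper_width"],"t",s["time"],"q7",np.round(s["joint_pos"][6],2))
    print("d cm",d.round(2), end=" ")
    if ang is not None:
        x=(ang-a+np.pi/2)%np.pi-np.pi/2;print("rz",round(-x,3))
E
python3 - <<'E'
from h import *
s,t=env.camera_params("scene"),env.camera_params("top")
for n,a,b in(("bush",(222,282.2),(360.2,209.6)),("hous",(295.1,230.3),(274.9,195.2)),("bar",(312.8,139),(202.4,218.9)),("post",(334.6,126.6),(171.4,209.9))):
    print(n,*tri(s,a,t,b))
print(onz(t,(360.2,209.6),.029),onz(t,(274.9,195.2),.038),onz(t,(202.4,218.9),.182),onz(s,(312.8,139),.182),onz(t,(171.4,209.9),.182))
# bin corner directions (top px rims)
a,b=onz(t,(347,174),.045),onz(t,(444,189),.045);print(a,b,np.arctan2(*(b-a)[1::-1]))
delta([.4,-.2,.2],0)
E
```

```text
bush [ 0.5111 -0.1857  0.0266] [0.18 0.26]
hous [0.5528 0.0299 0.0355] [0.12 0.18]
bar [0.4764 0.1873 0.1773] [0.38 0.67]
post [0.4956 0.2524 0.1831] [0.21 0.38]
[ 0.5112 -0.1848  0.029 ] [0.5526 0.0302 0.038 ] [0.4747 0.1852 0.182 ] [0.4796 0.184  0.182 ] [0.4964 0.2534 0.182 ]
[ 0.6008 -0.154   0.045 ] [ 0.5551 -0.3938  0.045 ] -1.7591136432364607
pos [0.1514 0.6059 0.2219] z [-0.    -0.001 -1.   ] yang 1.326 F [-0.4  0.3 -0.3] w 0.08789364786770547 t 0.1 q7 -0.08
d cm [-43.65 -72.16   2.3 ] rz 1.326
```

```bash
M='python3 -m crank'
python3 -m crank '[{"dx":-2.5,"dy":-3.1},{"dx":-5,"dy":-6.2},{"dx":-7.5,"dy":-9.3},{"dx":-10,"dy":-12.4},{"dx":-12.5,"dy":-15.5}]'
python3 -m crank '[{"dx":-2.5,"dy":-3.1},{"dx":-5,"dy":-6.2},{"dx":-7.5,"dy":-9.3},{"dx":-10,"dy":-12.4},{"dx":-12.5,"dy":-15.5}]'
python3 -m crank '[{"dx":-2.5,"dy":-3.1},{"dx":-5,"dy":-6.2},{"dx":-7.5,"dy":-9.3},{"dx":-10,"dy":-12.4},{"dx":-12.5,"dy":-15.5}]'
```

```text
schema error: expected keys dx, dy, dz, rx, ry, rz, fingers
schema error: expected keys dx, dy, dz, rx, ry, rz, fingers
schema error: expected keys dx, dy, dz, rx, ry, rz, fingers
```

```bash
for i in 1 2 3; do python3 -m crank '[{"dx":-2.5,"dy":-3.1,"dz":0,"rx":0,"ry":0,"rz":0,"fingers":8.78},{"dx":-5,"dy":-6.2,"dz":0,"rx":0,"ry":0,"rz":0,"fingers":8.78},{"dx":-7.5,"dy":-9.3,"dz":0,"rx":0,"ry":0,"rz":0,"fingers":8.78},{"dx":-10,"dy":-12.4,"dz":0,"rx":0,"ry":0,"rz":0,"fingers":8.78},{"dx":-12.5,"dy":-15.5,"dz":0,"rx":0,"ry":0,"rz":0,"fingers":8.78}]'; done
python3 -c "
from h import *
delta([.511,-.185,.2],-.188)"
```

```text
time: 0.52
tool_pos: [0.2356, 0.4236, 0.2222]
ee_rot: [-0.383, -3.118, 0.001]
force: [0.2, -0.2, 0.2]
gripper_width: 0.0882
finger_force: 0.0
time: 0.93
tool_pos: [0.3191, 0.243, 0.2226]
ee_rot: [-0.383, -3.118, -0.0]
force: [0.5, 0.1, 0.8]
gripper_width: 0.088
finger_force: 0.0
time: 1.35
tool_pos: [0.4028, 0.0624, 0.2228]
ee_rot: [0.383, 3.118, 0.001]
force: [0.6, 0.2, -0.9]
gripper_width: 0.0875
finger_force: 0.0
pos [0.4028 0.0624 0.2228] z [ 0.     0.001 -1.   ] yang 1.326 F [ 0.6  0.2 -0.9] w 0.08746148029694191 t 1.35 q7 1.07
d cm [-16.49 -21.38   2.27] rz 1.514
```

```bash
python3 -m crank '[{"dx":-2.5,"dy":-3.2,"dz":0,"rx":0,"ry":0,"rz":0.1,"fingers":8.78},{"dx":-5,"dy":-6.4,"dz":0,"rx":0,"ry":0,"rz":0.2,"fingers":8.78},{"dx":-7.5,"dy":-9.6,"dz":0,"rx":0,"ry":0,"rz":0.3,"fingers":8.78},{"dx":-10,"dy":-12.8,"dz":0,"rx":0,"ry":0,"rz":0.4,"fingers":8.78},{"dx":-12.5,"dy":-16,"dz":0,"rx":0,"ry":0,"rz":0.5,"fingers":8.78}]'
for i in 1 2; do python3 -m crank '[{"dx":0,"dy":0,"dz":0,"rx":0,"ry":0,"rz":0.1,"fingers":8.78},{"dx":0,"dy":0,"dz":0,"rx":0,"ry":0,"rz":0.2,"fingers":8.78},{"dx":0,"dy":0,"dz":0,"rx":0,"ry":0,"rz":0.3,"fingers":8.78},{"dx":0,"dy":0,"dz":0,"rx":0,"ry":0,"rz":0.4,"fingers":8.78},{"dx":0,"dy":0,"dz":0,"rx":0,"ry":0,"rz":0.5,"fingers":8.78}]' >/dev/null; done
python3 -c "
from h import *
delta([.511,-.185,.2],-.188)
p=env.camera_params('wrist');print(P(p)@[.511,-.185,.03,1],-p['R'].T@p['t'])
f=env.grab_frame('wrist');cv2.imwrite('pics/w1.png',f);np.save('w1.npy',P(p))"
```

```text
time: 1.77
tool_pos: [0.4854, -0.123, 0.2227]
ee_rot: [1.149, 2.923, 0.001]
force: [1.7, 0.5, 1.4]
gripper_width: 0.0881
finger_force: 0.0
pos [ 0.4849 -0.1211  0.2224] z [-0.  0. -1.] yang -0.179 F [ 0.5  0.7 -0. ] w 0.08783281100081601 t 2.6 q7 0.21
d cm [-5.83  3.71  2.24] rz 0.009
[118.60551766  87.51114147   0.3785107 ] [ 0.49836693 -0.0466884   0.38528227]
```

View pics/w1.png

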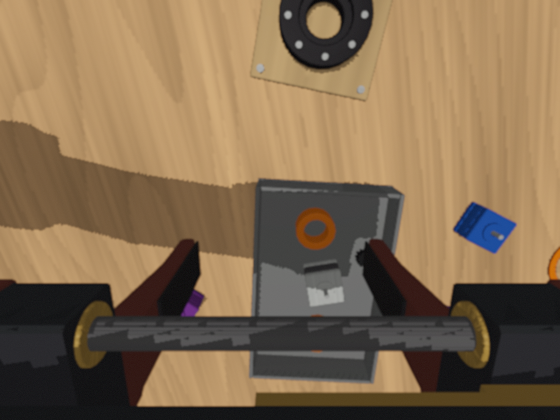

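Wrist view: bushing at about (315.5,229), close to the prediction of (313,231). The housing bore is at about (324,19) and the motor is just below the bushing at (324,285).

```bash
python3 - <<'E'
from h import *
p=env.camera_params("wrist");t=env.camera_params("top");s=env.camera_params("scene")
print(onz(p,(315.5,228),.029),tri(p,(315.5,228),t,(360.2,209.6)),tri(p,(315.5,228),s,(222,282.2)))
print(onz(p,(325,18),.038))
f=cv2.imread("pics/w1.png");h=cv2.cvtColor(f,cv2.COLOR_BGR2HSV);m=cv2.inRange(h,(3,150,60),(18,255,255));
for n,im,(x,y,w,hh) in(("w",f,(285,195,60,65)),("t",cv2.imread("pics/top0.png"),(345,195,32,32)),("s",cv2.imread("pics/scene0.png"),(208,270,30,32))):
    m=cv2.inRange(cv2.cvtColor(im,cv2.COLOR_BGR2HSV),(2,150,50),(20,255,255))[y:y+hh,x:x+w]
    print(n,np.array(cv2.boundingRect(m))+[x,y,0,0])
E
```

```text
[ 0.5137 -0.1821  0.029 ] (array([ 0.514 , -0.1878,  0.0134]), array([0.35, 0.1 ])) (array([ 0.5115, -0.1852,  0.0257]), array([2.5, 0.5]))
[0.5549 0.0274 0.038 ]
w [296 208  40  42]
t [351 201  19  19]
s [213 275  19  22]
```

```bash
python3 -m crank '[{"dx":-2,"dy":1.3,"dz":3,"rx":0,"ry":0,"rz":0.01,"fingers":8.78},{"dx":-4,"dy":2.6,"dz":6,"rx":0,"ry":0,"rz":0.01,"fingers":8.78},{"dx":-5.75,"dy":3.84,"dz":9,"rx":0,"ry":0,"rz":0.01,"fingers":8.78},{"dx":-5.75,"dy":3.84,"dz":12,"rx":0,"ry":0,"rz":0.01,"fingers":8.78},{"dx":-5.75,"dy":3.84,"dz":12,"rx":0,"ry":0,"rz":0.01,"fingers":8.78}]' >/dev/null
python3 -m crank '[{"dx":0,"dy":0,"dz":0,"rx":0,"ry":0,"rz":0,"fingers":8.78}]' >/dev/null
python3 -c "
from h import *
delta([.5125,-.1845,.016],-.188)"
```

```text
pos [ 0.5116 -0.1844  0.1017] z [-0.004  0.    -1.   ] yang -0.183 F [-0.2 -0.2  0. ] w 0.08759200801482862 t 3.15 q7 0.5
d cm [0.01 0.13 8.57] rz 0.005
```

```bash
python3 -m crank '[{"dx":0,"dy":0.1,"dz":3,"rx":0,"ry":0,"rz":0,"fingers":8.78},{"dx":0,"dy":0.1,"dz":5.5,"rx":0,"ry":0,"rz":0,"fingers":8.78},{"dx":0,"dy":0.1,"dz":7.5,"rx":0,"ry":0,"rz":0,"fingers":8.78},{"dx":0,"dy":0.1,"dz":8.5,"rx":0,"ry":0,"rz":0,"fingers":8.78},{"dx":0,"dy":0.1,"dz":8.5,"rx":0,"ry":0,"rz":0,"fingers":8.78}]'
for i in 1 2 ; do python3 -m crank '[{"dx":0,"dy":0,"dz":0,"rx":0,"ry":0,"rz":0,"fingers":3.5},{"dx":0,"dy":0,"dz":0,"rx":0,"ry":0,"rz":0,"fingers":3.5},{"dx":0,"dy":0,"dz":0,"rx":0,"ry":0,"rz":0,"fingers":3.5},{"dx":0,"dy":0,"dz":0,"rx":0,"ry":0,"rz":0,"fingers":3.5},{"dx":0,"dy":0,"dz":0,"rx":0,"ry":0,"rz":0,"fingers":3.5}]' ; done
```

```text
time: 3.57
tool_pos: [0.514, -0.1837, 0.0177]
ee_rot: [-2.414, -2.01, 0.0]
force: [-0.4, 0.1, -0.5]
gripper_width: 0.0879
finger_force: 0.0
time: 3.98
tool_pos: [0.5145, -0.1846, 0.0184]
ee_rot: [2.415, 2.008, 0.002]
force: [-0.6, 0.4, -0.0]
gripper_width: 0.0583
finger_force: 0.0
time: 4.4
tool_pos: [0.5141, -0.1846, 0.0179]
ee_rot: [-2.416, -2.008, -0.0]
force: [-0.6, 1.7, 5.4]
gripper_width: 0.0451
finger_force: 30.0
```

```bash
python3 -m crank '[{"dx":0,"dy":0,"dz":-2,"rx":0,"ry":0,"rz":0,"fingers":3.5},{"dx":0,"dy":0,"dz":-5,"rx":0,"ry":0,"rz":0,"fingers":3.5},{"dx":0,"dy":0,"dz":-9,"rx":0,"ry":0,"rz":0,"fingers":3.5},{"dx":3,"dy":0,"dz":-10,"rx":0,"ry":0,"rz":0,"fingers":3.5},{"dx":7,"dy":0,"dz":-10,"rx":0,"ry":0,"rz":0,"fingers":3.5}]' 
python3 -m crank '[{"dx":4,"dy":0,"dz":0,"rx":0,"ry":0,"rz":0,"fingers":3.5},{"dx":8,"dy":-0.1,"dz":0,"rx":0,"ry":0,"rz":0,"fingers":3.5},{"dx":12,"dy":-0.2,"dz":0,"rx":0,"ry":0,"rz":0,"fingers":3.5},{"dx":14.8,"dy":-0.2,"dz":0.5,"rx":0,"ry":0,"rz":0,"fingers":3.5},{"dx":14.8,"dy":-0.2,"dz":1,"rx":0,"ry":0,"rz":0,"fingers":3.5}]'
python3 -m crank '[{"dx":0,"dy":0,"dz":1,"rx":0,"ry":0,"rz":0,"fingers":3.5},{"dx":0,"dy":0,"dz":1,"rx":0,"ry":0,"rz":0,"fingers":3.5}]'
python3 - <<'E'
from h import *
delta([.5528,.0299,.08],-.188)
w=env.camera_params("wrist");q=P(w)@np.r_[env.sense()["tool_pos"],1];print(q[:2]/q[2])
s,t=env.grab_frame("scene"),env.grab_frame("top");cv2.imwrite("pics/s2.png",s);cv2.imwrite("pics/t2.png",t);cv2.imwrite("pics/w2.png",env.grab_frame("wrist"))
def c(im,x,y,w,h,k):return cv2.resize(im[y:y+h,x:x+w],None,fx=k,fy=k,interpolation=cv2.INTER_CUBIC)
cv2.imwrite("pics/crop3.png",np.hstack([c(s,255,190,80,80,5),c(t,235,160,80,80,5)]))
E
```

```text
time: 4.82
tool_pos: [0.5281, -0.1196, 0.1211]
ee_rot: [2.419, 1.996, 0.005]
force: [1.4, 0.5, -0.8]
gripper_width: 0.0449
finger_force: 30.0
time: 5.23
tool_pos: [0.5527, 0.0379, 0.1068]
ee_rot: [-2.405, -2.018, -0.002]
force: [0.5, 0.9, -0.9]
gripper_width: 0.0449
finger_force: 30.0
time: 5.4
tool_pos: [0.5506, 0.0293, 0.0958]
ee_rot: [-2.416, -2.007, 0.004]
force: [-0.7, -0.3, -1.3]
gripper_width: 0.0446
finger_force: 30.0
pos [0.5506 0.0293 0.0958] z [-0.003 -0.001 -1.   ] yang -0.184 F [-0.7 -0.3 -1.3] w 0.044565794052679256 t 5.4 q7 0.12
d cm [0.11 0.21 1.58] rz 0.004
[281.0315626  256.00086397]
```

View pics/crop3.png

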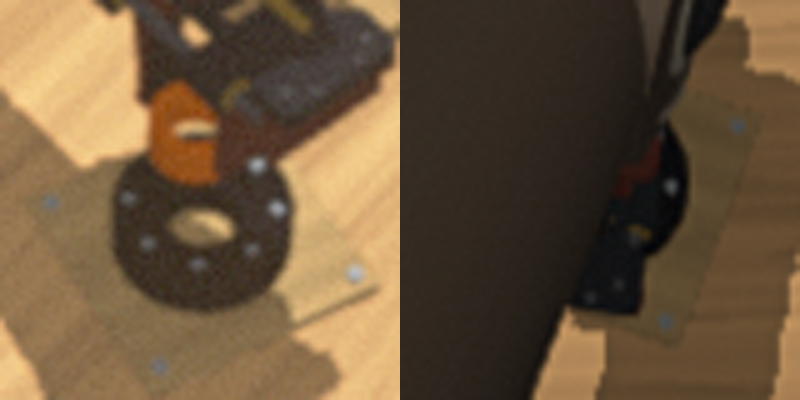

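Scene shows the bushing held above and slightly behind the housing, and the top view is hidden by the arm. I'll use the wrist picture, where the ring and the recess both show.

```bash
python3 - <<'E'
import cv2
f=cv2.imread("pics/w2.png")[170:320,180:380];cv2.imwrite("pics/crop4.png",cv2.resize(f,None,fx=4,fy=4,interpolation=cv2.INTER_CUBIC))
E
```

```text
(no output)
```

View pics/crop4.png

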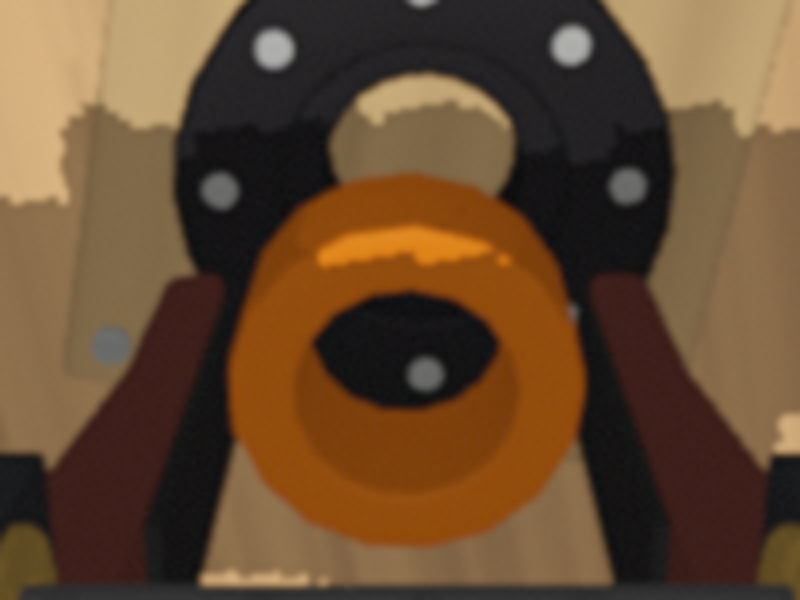

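The wrist crop shows the ring held level. Its top face spans x 228–587 with lower edge y 547, and the bore spans x 296–518 with lower edge y 493. The housing bolts are at (220,190), (627,186), (275,48), (571,45) and (426,374). I'll fit both positions.

```bash
cat > fit.py <<'E'
from h import *
from scipy.optimize import least_squares
A=np.linspace(0,2*np.pi,721)
def circ(p,c,r):
    X=np.c_[c[0]+r*np.cos(A),c[1]+r*np.sin(A),np.full(721,c[2]),np.ones(721)]@P(p).T
    return X[:,:2]/X[:,2:]
E
python3 - <<'E'
from fit import *
p=env.camera_params("wrist");print(env.sense()["tool_pos"])
o=lambda u,k:(u+.5)/4-.5+k
def ring(c):
    t=circ(p,c,.023);b=circ(p,c,.014);l=circ(p,c-[0,0,.024],.023)
    return np.array([t[:,0].min()-o(228,180),t[:,0].max()-o(587,180),t[:,1].max()-o(547,170),b[:,0].min()-o(296,180),b[:,0].max()-o(518,180),b[:,1].max()-o(493,170),l[:,1].min()-o(173,170)])
r=least_squares(ring,[.55,.03,.1]);print("ring top",r.x,r.fun.round(2))
bolts=np.array([(220,190),(275,48),(571,45),(627,186),(426,374)])
ang=np.radians([0,45,135,180,270])
def hs(v):
    # v: x,y,z, radius, phase ; bolts at 45deg steps (image clockwise from left)
    a=v[4]-ang
    X=np.c_[v[0]+v[3]*np.cos(a),v[1]+v[3]*np.sin(a),np.full(5,v[2]),np.ones(5)]@P(p).T;u=X[:,:2]/X[:,2:]
    h=circ(p,v[:3],.045)
    e=[(u-np.c_[o(bolts[:,0],180),o(bolts[:,1],170)]).ravel(),[h[:,0].min()-o(176,180),h[:,0].max()-o(672,180)]]
    return np.concatenate(e)
for ph in(2.95,):
    r2=least_squares(hs,[.553,.03,.038,.037,ph]);print("housing",r2.x,r2.fun.round(1))
delta(np.r_[r2.x[:2]-r.x[:2]+env.sense()["tool_pos"][:2],.08],-.188)
E
```

```text
[0.55157594 0.02800888 0.09759435]
ring top [0.55122896 0.02491941 0.1060497 ] [ 0.28 -0.41  1.02  0.72 -0.59 -0.35 -0.71]
housing [0.55507031 0.02847439 0.03285304 0.03699069 2.9656276 ] [ 0.1  0.  -0.1  0.1  0.1  0.   0.1 -0.1 -0.2 -0.1 -0.  -0. ]
pos [0.5516 0.028  0.0976] z [-0.    -0.001 -1.   ] yang -0.187 F [ 0.2 -0.  -0.4] w 0.04461550215380778 t 5.55 q7 0.11
d cm [0.42 0.31 1.76] rz 0.001
```

```bash
python3 -m crank '[{"dx":0.2,"dy":0.15,"dz":0.5,"rx":0,"ry":0,"rz":0,"fingers":3.5},{"dx":0.42,"dy":0.3,"dz":1.5,"rx":0,"ry":0,"rz":0,"fingers":3.5},{"dx":0.42,"dy":0.3,"dz":2.5,"rx":0,"ry":0,"rz":0,"fingers":3.5},{"dx":0.42,"dy":0.3,"dz":3,"rx":0,"ry":0,"rz":0,"fingers":3.5},{"dx":0.42,"dy":0.3,"dz":3,"rx":0,"ry":0,"rz":0,"fingers":3.5}]' 
python3 -m crank '[{"dx":0,"dy":0,"dz":0,"rx":0,"ry":0,"rz":0,"fingers":3.5},{"dx":0,"dy":0,"dz":0,"rx":0,"ry":0,"rz":0,"fingers":3.5}]'
python3 - <<'E'
from h import *
w=env.grab_frame("wrist");cv2.imwrite("pics/w3.png",w)
cv2.imwrite("pics/crop5.png",cv2.resize(w[170:320,180:380],None,fx=4,fy=4,interpolation=cv2.INTER_CUBIC))
E
```

```text
time: 5.97
tool_pos: [0.5545, 0.0334, 0.0659]
ee_rot: [-2.415, -2.007, 0.004]
force: [-0.3, -0.3, -1.0]
gripper_width: 0.0451
finger_force: 30.0
time: 6.13
tool_pos: [0.5556, 0.0334, 0.0677]
ee_rot: [2.416, 2.008, -0.0]
force: [0.1, -0.5, -0.3]
gripper_width: 0.0446
finger_force: 30.0
```

View pics/crop5.png

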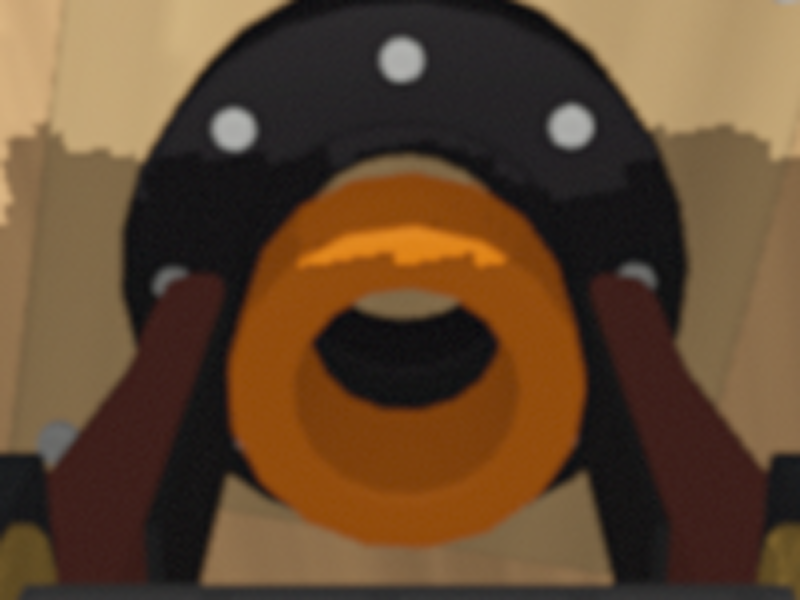

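Ring over the recess. Bolts are at (401,60), (234,129) and (571,126), and the housing edges at x 124 and 686. Refit.

```bash
python3 - <<'E'
from fit import *
p=env.camera_params("wrist");print(env.sense()["tool_pos"])
o=lambda u,k:(u+.5)/4-.5+k
def ring(c):
    t=circ(p,c,.023);b=circ(p,c,.014);l=circ(p,c-[0,0,.024],.023)
    return np.array([t[:,0].min()-o(228,180),t[:,0].max()-o(587,180),t[:,1].max()-o(547,170),b[:,0].min()-o(296,180),b[:,0].max()-o(518,180),b[:,1].max()-o(493,170),l[:,1].min()-o(173,170)])
r=least_squares(ring,[.55,.03,.08]);print("ring top",r.x,r.fun.round(2))
bolts=np.array([(234,129),(401,60),(571,126)]);ang=np.radians([45,90,135])
def hs(v,z=None):
    c=np.r_[v[:2],v[2] if z is None else z];a=v[3]-ang
    X=np.c_[c[0]+.037*np.cos(a),c[1]+.037*np.sin(a),np.full(3,c[2]),np.ones(3)]@P(p).T;u=X[:,:2]/X[:,2:]
    h=circ(p,c,.045)
    return np.concatenate([(u-np.c_[o(bolts[:,0],180),o(bolts[:,1],170)]).ravel(),[h[:,0].min()-o(124,180),h[:,0].max()-o(686,180)]])
r2=least_squares(hs,[.553,.03,.038,2.966]);print("housing",r2.x,r2.fun.round(1))
delta(np.r_[r2.x[:2]-r.x[:2]+env.sense()["tool_pos"][:2],.043],-.188)
E
```

```text
[0.55577376 0.033483   0.0678409 ]
ring top [0.55543726 0.03038013 0.07632869] [ 0.28 -0.41  1.03  0.72 -0.59 -0.36 -0.71]
housing [0.55473451 0.02845699 0.03394486 2.96973821] [-0.   0.2  0.2 -0.1  0.1 -0.1 -0.  -0.2]
pos [0.5558 0.0335 0.0678] z [ 0. -0. -1.] yang -0.184 F [-0.2 -1.  -0.2] w 0.044411722322010495 t 6.1833 q7 0.14
d cm [-0.2  -0.03  2.48] rz 0.004
```

```bash
python3 -m crank '[{"dx":-0.17,"dy":-0.05,"dz":0.5,"rx":0,"ry":0,"rz":0,"fingers":3.5},{"dx":-0.17,"dy":-0.05,"dz":1.0,"rx":0,"ry":0,"rz":0,"fingers":3.5},{"dx":-0.17,"dy":-0.05,"dz":1.4,"rx":0,"ry":0,"rz":0,"fingers":3.5},{"dx":-0.17,"dy":-0.05,"dz":1.8,"rx":0,"ry":0,"rz":0,"fingers":3.5},{"dx":-0.17,"dy":-0.05,"dz":2.0,"rx":0,"ry":0,"rz":0,"fingers":3.5}]'
python3 -m crank '[{"dx":0,"dy":0,"dz":0.2,"rx":0,"ry":0,"rz":0,"fingers":3.5},{"dx":0,"dy":0,"dz":0.4,"rx":0,"ry":0,"rz":0,"fingers":3.5},{"dx":0,"dy":0,"dz":0.4,"rx":0,"ry":0,"rz":0,"fingers":3.5}]'
```

```text
time: 6.6
tool_pos: [0.5544, 0.0321, 0.0469]
ee_rot: [-2.416, -2.008, 0.001]
force: [0.1, 0.2, -0.2]
gripper_width: 0.0452
finger_force: 30.0
time: 6.85
tool_pos: [0.5546, 0.0321, 0.0433]
ee_rot: [-2.416, -2.008, 0.001]
force: [-0.4, 0.0, 0.3]
gripper_width: 0.0449
finger_force: 30.0
```

```bash
python3 -m crank '[{"dx":0,"dy":0,"dz":0.1,"rx":0,"ry":0,"rz":0,"fingers":3.5},{"dx":0,"dy":0,"dz":0.1,"rx":0,"ry":0,"rz":0,"fingers":3.5}]'
python3 -m crank '[{"dx":0,"dy":0,"dz":0.1,"rx":0,"ry":0,"rz":0,"fingers":3.5},{"dx":0,"dy":0,"dz":0.1,"rx":0,"ry":0,"rz":0,"fingers":3.5}]'
```

```text
time: 7.02
tool_pos: [0.5549, 0.032, 0.0429]
ee_rot: [-2.416, -2.008, -0.0]
force: [-0.8, -0.8, 1.8]
gripper_width: 0.0454
finger_force: 30.0
time: 7.18
tool_pos: [0.5549, 0.032, 0.0428]
ee_rot: [-2.416, -2.007, -0.001]
force: [-4.6, 0.1, 13.5]
gripper_width: 0.0446
finger_force: 30.0
```

Contact at the expected height. Release, rise and check.

```bash
python3 -m crank '[{"dx":0,"dy":0,"dz":0,"rx":0,"ry":0,"rz":0,"fingers":5.5},{"dx":0,"dy":0,"dz":0,"rx":0,"ry":0,"rz":0,"fingers":6.5},{"dx":0,"dy":0,"dz":0,"rx":0,"ry":0,"rz":0,"fingers":7.5},{"dx":0,"dy":0,"dz":0,"rx":0,"ry":0,"rz":0,"fingers":8.2},{"dx":0,"dy":0,"dz":0,"rx":0,"ry":0,"rz":0,"fingers":8.2}]'
python3 -m crank '[{"dx":0,"dy":0,"dz":-1,"rx":0,"ry":0,"rz":0,"fingers":8.2},{"dx":0,"dy":0,"dz":-3,"rx":0,"ry":0,"rz":0,"fingers":8.2},{"dx":0,"dy":0,"dz":-6,"rx":0,"ry":0,"rz":0,"fingers":8.2},{"dx":0,"dy":0,"dz":-10,"rx":0,"ry":0,"rz":0,"fingers":8.2},{"dx":-2,"dy":-1.5,"dz":-13,"rx":0,"ry":0,"rz":0,"fingers":8.2}]'
python3 -m crank '[{"dx":-4,"dy":-3,"dz":-3,"rx":0,"ry":0,"rz":0,"fingers":8.2},{"dx":-5,"dy":-5,"dz":-6,"rx":0,"ry":0,"rz":0,"fingers":8.2},{"dx":-5,"dy":-5,"dz":-9,"rx":0,"ry":0,"rz":0,"fingers":8.2},{"dx":-5,"dy":-5,"dz":-10,"rx":0,"ry":0,"rz":0,"fingers":8.2},{"dx":-5,"dy":-5,"dz":-10,"rx":0,"ry":0,"rz":0,"fingers":8.2}]'
python3 - <<'E'
from h import *
env.grab_frame("scene")
import pickle
s=env.sense();p=env.camera_params("wrist");w=env.grab_frame("wrist");cv2.imwrite("pics/w4.png",w);pickle.dump(p,open("w4.pkl","wb"))
print(s["tool_pos"])
sc=env.grab_frame("scene");cv2.imwrite("pics/s4.png",sc)
def pr(X):q=P(p)@np.r_[X,1];return (q[:2]/q[2]).round(0)
print(pr([.554,.029,.054]),pr([.476,.187,.18]),pr([.496,.253,.18]))
c=cv2.resize(sc[95:195,255:355],None,fx=4,fy=4,interpolation=cv2.INTER_CUBIC)
d=cv2.resize(sc[190:290,250:350],None,fx=2,fy=2,interpolation=cv2.INTER_CUBIC)
out=np.zeros((600,800,3),np.uint8);out[:420,:560]=w;out[:200,600:800]=d;cv2.imwrite("pics/v8.png",out)
E
```

```text
time: 7.6
tool_pos: [0.5548, 0.032, 0.0415]
ee_rot: [2.416, 2.008, -0.0]
force: [-0.7, 0.7, -0.2]
gripper_width: 0.0745
finger_force: 0.0
time: 8.02
tool_pos: [0.5391, 0.0177, 0.1744]
ee_rot: [2.411, 2.011, 0.003]
force: [0.5, 0.9, 1.6]
gripper_width: 0.082
finger_force: 0.0
time: 8.43
tool_pos: [0.4795, -0.0252, 0.2749]
ee_rot: [2.416, 2.007, 0.011]
force: [0.7, 1.0, -0.2]
gripper_width: 0.0822
finger_force: 0.0
[ 0.47890144 -0.02444717  0.2730347 ]
[337. 119.] [ 216. -105.] [ 222. -249.]
```

View pics/v8.png

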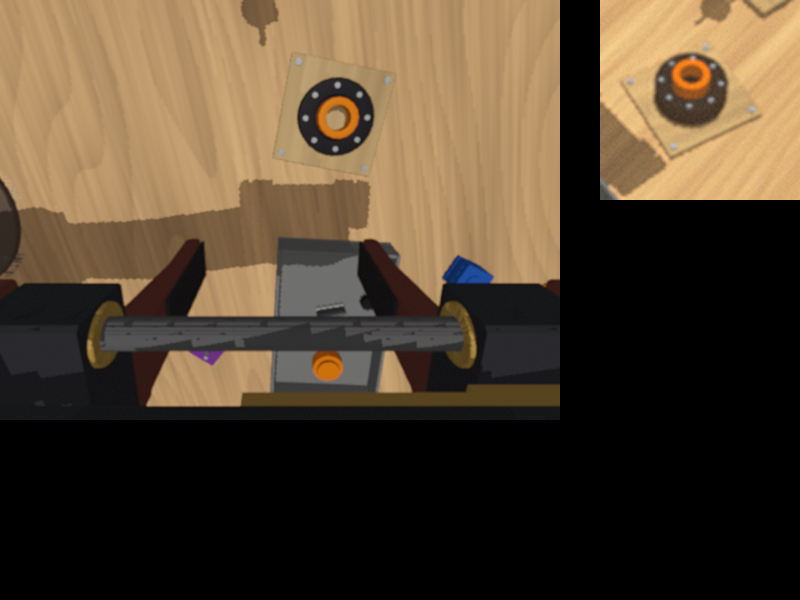

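The bushing is concentric in the recess at wrist (337,118) and sits square in the scene inset. My last picture goes to the gauge, so I'll combine two wrist views, plus top and scene, in one sheet.

```bash
python3 -m crank '[{"dx":4,"dy":-0.8,"dz":0,"rx":0,"ry":0,"rz":0.1,"fingers":8.78},{"dx":8,"dy":-1.7,"dz":0,"rx":0,"ry":0,"rz":0.1,"fingers":8.78},{"dx":11,"dy":-2.3,"dz":0.5,"rx":0,"ry":0,"rz":0.1,"fingers":8.78},{"dx":12.2,"dy":-2.6,"dz":1.3,"rx":0,"ry":0,"rz":0.1,"fingers":8.78},{"dx":12.2,"dy":-2.6,"dz":1.3,"rx":0,"ry":0,"rz":0.1,"fingers":8.78}]'
python3 -m crank '[{"dx":0,"dy":0,"dz":0,"rx":0,"ry":0,"rz":0,"fingers":8.78},{"dx":0,"dy":0,"dz":0,"rx":0,"ry":0,"rz":0,"fingers":8.78}]' >/dev/null
cat >snap.py <<'E'
from h import *
import pickle,sys
n=sys.argv[1];s=env.sense();p=env.camera_params("wrist");w=env.grab_frame("wrist");cv2.imwrite(f"pics/{n}.png",w);pickle.dump((p,s),open(n+".pkl","wb"))
q=P(p)@[.476,.186,.182,1];print(s["tool_pos"],(q[:2]/q[2]).round())
E
python3 snap.py g1
python3 -m crank '[{"dx":2,"dy":2,"dz":0,"rx":0,"ry":0,"rz":0,"fingers":8.78},{"dx":3,"dy":5,"dz":0,"rx":0,"ry":0,"rz":0,"fingers":8.78},{"dx":3,"dy":5,"dz":0,"rx":0,"ry":0,"rz":0,"fingers":8.78},{"dx":3,"dy":5,"dz":0,"rx":0,"ry":0,"rz":0,"fingers":8.78},{"dx":3,"dy":5,"dz":0,"rx":0,"ry":0,"rz":0,"fingers":8.78}]' >/dev/null
python3 snap.py g2
```

```text
time: 9.0
tool_pos: [0.4733, 0.1031, 0.2558]
ee_rot: [2.508, 1.892, -0.008]
force: [-1.0, -1.1, 0.1]
gripper_width: 0.0879
finger_force: 0.0
[0.47482484 0.09792591 0.25810453] [246.  96.]
[0.53100562 0.11263669 0.25856498] [178. 140.]
```

```bash
python3 - <<'E'
import cv2,numpy as np
a=cv2.imread("pics/g1.png")[0:200,180:313];b=cv2.imread("pics/g2.png")[40:240,112:245]
z=lambda i:cv2.resize(i,(400,600),interpolation=cv2.INTER_CUBIC)
cv2.imwrite("pics/v10.png",np.hstack([z(a),z(b)]))
E
```

```text
(no output)
```

View pics/v10.png

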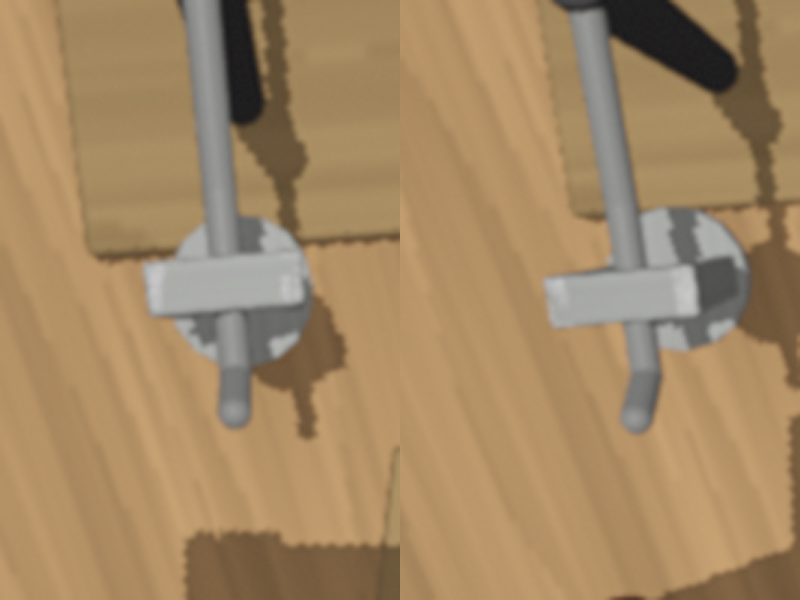

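In both wrist views the slim gauge's top bar is clear on the −y arm. Its centre is at sheet (225,283) on the left and (622.7,296) on the right, and the arm runs beneath it to its upturned tip.

```bash
python3 - <<'E'
from h import *
import pickle
p1,_=pickle.load(open("g1.pkl","rb"));p2,_=pickle.load(open("g2.pkl","rb"))
k=400/133
a=lambda x,y:np.array([180+(x+.5)/k-.5,(y+.5)/3-.5]);b=lambda x,y:np.array([112+(x-400+.5)/k-.5,40+(y+.5)/3-.5])
for A,B in(((225,283),(622.7,296)),((148.5,289.5),(550,303)),((301,277),(695.5,289)),((234,412),(636,420)),((225,215),(623,230))):
    X,e=tri(p1,a(*A),p2,b(*B));print(X,e,onz(p1,a(*A),.182),onz(p2,b(*B),.182))
l,r=onz(p1,a(148.5,289.5),.182),onz(p1,a(301,277),.182);print(np.arctan2(*(r-l)[1::-1]))
l,r=onz(p2,b(550,303),.182),onz(p2,b(695.5,289),.182);print(np.arctan2(*(r-l)[1::-1]))
l,r=onz(p1,a(206,30),.174),onz(p1,a(233,345),.174);print("arm",np.arctan2(*(r-l)[1::-1])+np.pi/2)
l,r=onz(p2,b(588,20),.174),onz(p2,b(640,345),.174);print("arm",np.arctan2(*(r-l)[1::-1])+np.pi/2)
delta([.476,.186,.24],-.28)
E
```

```text
[0.4816 0.1856 0.182 ] [0.09 0.09] [0.4817 0.1855 0.182 ] [0.4816 0.1857 0.182 ]
[0.4644 0.1891 0.182 ] [0.09 0.09] [0.4644 0.1891 0.182 ] [0.4644 0.189  0.182 ]
[0.4987 0.1821 0.1812] [0.29 0.28] [0.4987 0.1819 0.182 ] [0.4988 0.1823 0.182 ]
[0.4753 0.1573 0.1864] [0.31 0.29] [0.4749 0.1573 0.182 ] [0.4739 0.1566 0.182 ]
[0.4858 0.2001 0.177 ] [0.15 0.14] [0.4861 0.1994 0.182 ] [0.4872 0.1999 0.182 ]
-0.2069084234169338
-0.19235922862101987
arm -0.21802616916670803
arm -0.20188220168944282
pos [0.5307 0.113  0.2588] z [-0.  0. -1.] yang -0.286 F [-0.9 -0.2  0.9] w 0.08760679046141669 t 9.6833 q7 -0.32
d cm [ 5.45 -7.31  1.88] rz -0.006
```

```bash
python3 -m crank '[{"dx":2,"dy":-2.4,"dz":0,"rx":0,"ry":0,"rz":-0.04,"fingers":8.78},{"dx":4,"dy":-4.8,"dz":0,"rx":0,"ry":0,"rz":-0.086,"fingers":8.78},{"dx":5.58,"dy":-6.76,"dz":0,"rx":0,"ry":0,"rz":-0.086,"fingers":8.78},{"dx":5.58,"dy":-6.76,"dz":0.9,"rx":0,"ry":0,"rz":-0.086,"fingers":8.78},{"dx":5.58,"dy":-6.76,"dz":0.9,"rx":0,"ry":0,"rz":-0.086,"fingers":8.78}]' >/dev/null
python3 -m crank '[{"dx":0,"dy":0,"dz":0,"rx":0,"ry":0,"rz":0,"fingers":8.78},{"dx":0,"dy":0,"dz":0,"rx":0,"ry":0,"rz":0,"fingers":8.78}]' >/dev/null
python3 -c "
from h import *
delta([.4816,.1856,.138],-.2)"
```

```text
pos [0.4824 0.1857 0.2502] z [ 0.001  0.    -1.   ] yang -0.2 F [ 0.4 -0.8  0.2] w 0.08777232628936633 t 10.2667 q7 -0.44
d cm [-0.04 -0.08 11.22] rz 0.0
```

```bash
python3 -m crank '[{"dx":0,"dy":-0.05,"dz":2.5,"rx":0,"ry":0,"rz":0,"fingers":8.78},{"dx":0,"dy":-0.05,"dz":5,"rx":0,"ry":0,"rz":0,"fingers":8.78},{"dx":0,"dy":-0.05,"dz":7.5,"rx":0,"ry":0,"rz":0,"fingers":8.78},{"dx":0,"dy":-0.05,"dz":10,"rx":0,"ry":0,"rz":0,"fingers":8.78},{"dx":0,"dy":-0.05,"dz":11.2,"rx":0,"ry":0,"rz":0,"fingers":8.78}]'
python3 -m crank '[{"dx":0,"dy":0,"dz":0,"rx":0,"ry":0,"rz":0,"fingers":7},{"dx":0,"dy":0,"dz":0,"rx":0,"ry":0,"rz":0,"fingers":6},{"dx":0,"dy":0,"dz":0,"rx":0,"ry":0,"rz":0,"fingers":5},{"dx":0,"dy":0,"dz":0,"rx":0,"ry":0,"rz":0,"fingers":4.3},{"dx":0,"dy":0,"dz":0,"rx":0,"ry":0,"rz":0,"fingers":3}]'
python3 -m crank '[{"dx":0,"dy":0,"dz":0,"rx":0,"ry":0,"rz":0,"fingers":3},{"dx":0,"dy":0,"dz":0,"rx":0,"ry":0,"rz":0,"fingers":3},{"dx":0,"dy":0,"dz":0,"rx":0,"ry":0,"rz":0,"fingers":3},{"dx":0,"dy":0,"dz":0,"rx":0,"ry":0,"rz":0,"fingers":3},{"dx":0,"dy":0,"dz":0,"rx":0,"ry":0,"rz":0,"fingers":3}]'
```

```text
time: 10.68
tool_pos: [0.4809, 0.1856, 0.1355]
ee_rot: [2.432, 1.988, -0.004]
force: [-1.5, -0.8, 0.4]
gripper_width: 0.0876
finger_force: 0.0
time: 11.1
tool_pos: [0.4822, 0.1875, 0.1388]
ee_rot: [-2.43, -1.991, -0.003]
force: [1.0, 0.1, 0.5]
gripper_width: 0.0577
finger_force: 0.0
time: 11.52
tool_pos: [0.4816, 0.1874, 0.1378]
ee_rot: [-2.43, -1.991, -0.0]
force: [-0.4, -0.2, 2.6]
gripper_width: 0.0356
finger_force: 30.0
```

```bash
python3 -m crank '[{"dx":0,"dy":0,"dz":-0.7,"rx":0,"ry":0,"rz":0,"fingers":3},{"dx":0,"dy":0,"dz":-1.4,"rx":0,"ry":0,"rz":0,"fingers":3},{"dx":0,"dy":0,"dz":-2.1,"rx":0,"ry":0,"rz":0,"fingers":3},{"dx":0,"dy":0,"dz":-2.7,"rx":0,"ry":0,"rz":0,"fingers":3},{"dx":0,"dy":0,"dz":-2.7,"rx":0,"ry":0,"rz":0,"fingers":3}]'
python3 -m crank '[{"dx":0,"dy":0,"dz":0,"rx":0,"ry":0,"rz":0,"fingers":3},{"dx":0,"dy":0,"dz":0,"rx":0,"ry":0,"rz":0,"fingers":3}]'
```

```text
time: 11.93
tool_pos: [0.4822, 0.1875, 0.1661]
ee_rot: [2.43, 1.991, 0.003]
force: [-0.3, -0.3, -1.3]
gripper_width: 0.0359
finger_force: 30.0
time: 12.1
tool_pos: [0.4813, 0.1873, 0.1646]
ee_rot: [-2.43, -1.991, -0.0]
force: [0.2, 0.5, -1.0]
gripper_width: 0.0361
finger_force: 30.0
```

Rose 27 mm with no sticking. Slide outward.

```bash
python3 -m crank '[{"dx":-1,"dy":0,"dz":0,"rx":0,"ry":0,"rz":0,"fingers":3},{"dx":-2,"dy":0,"dz":0,"rx":0,"ry":0,"rz":0,"fingers":3},{"dx":-3,"dy":0,"dz":0,"rx":0,"ry":0,"rz":0,"fingers":3},{"dx":-4,"dy":0,"dz":0,"rx":0,"ry":0,"rz":0,"fingers":3},{"dx":-5,"dy":0,"dz":0,"rx":0,"ry":0,"rz":0,"fingers":3}]'
python3 -m crank '[{"dx":-1.2,"dy":0,"dz":0,"rx":0,"ry":0,"rz":0,"fingers":3},{"dx":-2.6,"dy":0,"dz":0,"rx":0,"ry":0,"rz":0,"fingers":3},{"dx":-4,"dy":0,"dz":0,"rx":0,"ry":0,"rz":0,"fingers":3},{"dx":-5,"dy":0,"dz":0,"rx":0,"ry":0,"rz":0,"fingers":3},{"dx":-5,"dy":0,"dz":0,"rx":0,"ry":0,"rz":0,"fingers":3}]'
python3 -m crank '[{"dx":0,"dy":0,"dz":0,"rx":0,"ry":0,"rz":0,"fingers":3},{"dx":0,"dy":0,"dz":0,"rx":0,"ry":0,"rz":0,"fingers":3}]' >/dev/null
python3 - <<'E'
from h import *
delta([.5545,.0289+.0018,.15],-.2)
import subprocess
E
python3 snap.py h1
```

```text
time: 12.52
tool_pos: [0.4713, 0.1366, 0.1646]
ee_rot: [-2.431, -1.99, 0.0]
force: [0.4, 0.9, -2.3]
gripper_width: 0.0358
finger_force: 30.0
time: 12.93
tool_pos: [0.4613, 0.0864, 0.1648]
ee_rot: [-2.433, -1.987, 0.0]
force: [1.0, -0.0, -1.0]
gripper_width: 0.0362
finger_force: 30.0
pos [0.462  0.0897 0.1647] z [ 0.  0. -1.] yang -0.198 F [-0.1  0.4 -1.1] w 0.03592502440652709 t 13.1 q7 -0.21
d cm [-3.97 10.23  1.47] rz 0.002
[0.46201379 0.08969136 0.16471479] [268.  55.]
```

```bash
python3 -m crank '[{"dx":-1.2,"dy":3,"dz":0,"rx":0,"ry":0,"rz":0,"fingers":3},{"dx":-2.4,"dy":6,"dz":0,"rx":0,"ry":0,"rz":0,"fingers":3},{"dx":-3.4,"dy":8.5,"dz":0,"rx":0,"ry":0,"rz":0,"fingers":3},{"dx":-4,"dy":10.2,"dz":0,"rx":0,"ry":0,"rz":0,"fingers":3},{"dx":-4,"dy":10.2,"dz":0.5,"rx":0,"ry":0,"rz":0,"fingers":3}]'
python3 -m crank '[{"dx":0,"dy":0,"dz":1,"rx":0,"ry":0,"rz":0,"fingers":3},{"dx":0,"dy":0,"dz":2,"rx":0,"ry":0,"rz":0,"fingers":3},{"dx":0,"dy":0,"dz":3,"rx":0,"ry":0,"rz":0,"fingers":3},{"dx":0,"dy":0,"dz":3,"rx":0,"ry":0,"rz":0,"fingers":3},{"dx":0,"dy":0,"dz":3,"rx":0,"ry":0,"rz":0,"fingers":3}]' >/dev/null
python3 - <<'E'
from h import *
delta([.5545,.0289+.0018,.0758],-.2)
E
python3 snap.py h2
python3 - <<'E'
# gauge silhouette in wrist view vs prediction: bar top centre via grey edges, and bushing orange extents
from fit import *
import pickle
p,s=pickle.load(open("h2.pkl","rb"));f=cv2.imread("pics/h2.png");h=cv2.cvtColor(f,cv2.COLOR_BGR2HSV)
m=cv2.inRange(h,(2,150,50),(20,255,255));m[:, :200]=0;m[:,380:]=0
ys,xs=np.nonzero(m);print("orange",xs.min(),xs.max(),ys.min(),ys.max())
t=circ(p,[.5545,.0289,.054],.023);print("pred top",t.min(0).round(1),t.max(0).round(1))
z=s["tool_pos"][2]-.0558
for nm,dz,r in(("collar",.042,.021),("collarlow",.034,.021)):
    for off in(0,-.0018,-.004):
        c=circ(p,[s["tool_pos"][0]+.2*off,s["tool_pos"][1]+off,z+dz],r);print(nm,off,c.min(0).round(1),c.max(0).round(1))
g=(h[...,1]<45)&(h[...,2]>80);
for y in range(140,300,6):
    x=np.nonzero(g[y,200:380])[0]+200;print(y,(x.min(),x.max(),len(x)) if len(x) else "-",end="; ")
E
```

```text
time: 13.57
tool_pos: [0.5575, 0.028, 0.1602]
ee_rot: [2.429, 1.987, 0.002]
force: [0.2, -1.3, -1.6]
gripper_width: 0.0362
finger_force: 30.0
pos [0.5529 0.0306 0.1288] z [-0.002 -0.    -1.   ] yang -0.197 F [-0.1 -0.5 -1.4] w 0.036083714225613794 t 13.9833 q7 0.06
d cm [0.05 0.16 5.3 ] rz 0.003
[0.55291248 0.03057397 0.1287675 ] [-115. -130.]
orange 200 379 178 405
pred top [253.3 185.9] [314.  243.7]
collar 0 [244.7 211.2] [317.3 278.4]
collar -0.0018 [244.8 214.3] [317.2 281.2]
collar -0.004 [244.9 218.1] [317.  284.5]
collarlow 0 [246.1 207.1] [315.9 272.1]
collarlow -0.0018 [246.2 210.1] [315.8 274.7]
collarlow -0.004 [246.3 213.8] [315.7 278. ]
140 -; 146 (np.int64(355), np.int64(363), 9); 152 (np.int64(357), np.int64(361), 5); 158 -; 164 (np.int64(278), np.int64(287), 10); 170 -; 176 (np.int64(246), np.int64(320), 19); 182 -; 188 -; 194 -; 200 -; 206 (np.int64(237), np.int64(332), 11); 212 (np.int64(239), np.int64(285), 10); 218 (np.int64(262), np.int64(300), 39); 224 (np.int64(255), np.int64(307), 53); 230 (np.int64(251), np.int64(312), 62); 236 (np.int64(248), np.int64(318), 71); 242 (np.int64(212), np.int64(315), 74); 248 (np.int64(212), np.int64(314), 72); 254 (np.int64(248), np.int64(315), 68); 260 (np.int64(246), np.int64(316), 71); 266 (np.int64(245), np.int64(318), 74); 272 (np.int64(243), np.int64(319), 77); 278 (np.int64(242), np.int64(320), 58); 284 (np.int64(241), np.int64(322), 33); 290 (np.int64(239), np.int64(323), 85); 296 (np.int64(238), np.int64(325), 88);
```

Collar detected at column centre 281 with its top at row ~213, matching the prediction, so the gauge hangs straight and on axis within ~2 mm. Descend with force checks.

```bash
python3 -m crank '[{"dx":0.05,"dy":0.13,"dz":0.6,"rx":0,"ry":0,"rz":0,"fingers":3},{"dx":0.05,"dy":0.13,"dz":1.2,"rx":0,"ry":0,"rz":0,"fingers":3},{"dx":0.05,"dy":0.13,"dz":1.8,"rx":0,"ry":0,"rz":0,"fingers":3},{"dx":0.05,"dy":0.13,"dz":2.2,"rx":0,"ry":0,"rz":0,"fingers":3},{"dx":0.05,"dy":0.13,"dz":2.4,"rx":0,"ry":0,"rz":0,"fingers":3}]'
python3 -m crank '[{"dx":0,"dy":0,"dz":0.3,"rx":0,"ry":0,"rz":0,"fingers":3},{"dx":0,"dy":0,"dz":0.6,"rx":0,"ry":0,"rz":0,"fingers":3},{"dx":0,"dy":0,"dz":0.8,"rx":0,"ry":0,"rz":0,"fingers":3}]'
```

```text
time: 14.45
tool_pos: [0.5549, 0.0301, 0.1048]
ee_rot: [-2.43, -1.991, 0.001]
force: [0.2, 0.4, -1.4]
gripper_width: 0.036
finger_force: 30.0
time: 14.7
tool_pos: [0.5553, 0.0302, 0.0973]
ee_rot: [-2.43, -1.991, -0.0]
force: [0.0, 0.4, -1.8]
gripper_width: 0.0357
finger_force: 30.0
```

```bash
python3 -m crank '[{"dx":0,"dy":0,"dz":0.4,"rx":0,"ry":0,"rz":0,"fingers":3},{"dx":0,"dy":0,"dz":0.8,"rx":0,"ry":0,"rz":0,"fingers":3},{"dx":0,"dy":0,"dz":1.2,"rx":0,"ry":0,"rz":0,"fingers":3},{"dx":0,"dy":0,"dz":1.6,"rx":0,"ry":0,"rz":0,"fingers":3},{"dx":0,"dy":0,"dz":1.8,"rx":0,"ry":0,"rz":0,"fingers":3}]'
python3 -m crank '[{"dx":0,"dy":0,"dz":0.2,"rx":0,"ry":0,"rz":0,"fingers":3},{"dx":0,"dy":0,"dz":0.2,"rx":0,"ry":0,"rz":0,"fingers":3}]'
```

```text
time: 15.12
tool_pos: [0.5551, 0.0302, 0.079]
ee_rot: [-2.43, -1.991, 0.001]
force: [0.3, 0.1, -1.2]
gripper_width: 0.036
finger_force: 30.0
time: 15.28
tool_pos: [0.5552, 0.0301, 0.0772]
ee_rot: [-2.43, -1.991, 0.001]
force: [-0.1, -0.5, -2.7]
gripper_width: 0.0358
finger_force: 30.0
```

```bash
for i in 1 2; do python3 -m crank '[{"dx":0,"dy":0,"dz":0.1,"rx":0,"ry":0,"rz":0,"fingers":3},{"dx":0,"dy":0,"dz":0.1,"rx":0,"ry":0,"rz":0,"fingers":3}]' | grep -E "pos|^force"; done
```

```text
tool_pos: [0.5554, 0.0301, 0.0766]
force: [0.6, -0.7, -1.4]
tool_pos: [0.5555, 0.0301, 0.076]
force: [-0.6, 0.2, 3.4]
```

Collar contact at the expected height. Release, rise and measure.

```bash
python3 -m crank '[{"dx":0,"dy":0,"dz":0,"rx":0,"ry":0,"rz":0,"fingers":4.5},{"dx":0,"dy":0,"dz":0,"rx":0,"ry":0,"rz":0,"fingers":5.5},{"dx":0,"dy":0,"dz":0,"rx":0,"ry":0,"rz":0,"fingers":6.5},{"dx":0,"dy":0,"dz":0,"rx":0,"ry":0,"rz":0,"fingers":7.5},{"dx":0,"dy":0,"dz":0,"rx":0,"ry":0,"rz":0,"fingers":8}]' | grep width
python3 -m crank '[{"dx":0,"dy":0,"dz":-1,"rx":0,"ry":0,"rz":0,"fingers":8},{"dx":0,"dy":0,"dz":-3,"rx":0,"ry":0,"rz":0,"fingers":8},{"dx":0,"dy":0,"dz":-6,"rx":0,"ry":0,"rz":0,"fingers":8},{"dx":0,"dy":0,"dz":-9,"rx":0,"ry":0,"rz":0,"fingers":8},{"dx":0,"dy":0,"dz":-12,"rx":0,"ry":0,"rz":0,"fingers":8}]'
python3 -m crank '[{"dx":-3,"dy":-2,"dz":-1,"rx":0,"ry":0,"rz":0,"fingers":8},{"dx":-6,"dy":-4,"dz":-3,"rx":0,"ry":0,"rz":0,"fingers":8},{"dx":-9,"dy":-6,"dz":-3,"rx":0,"ry":0,"rz":0,"fingers":8},{"dx":-9,"dy":-6,"dz":-3,"rx":0,"ry":0,"rz":0,"fingers":8},{"dx":-9,"dy":-6,"dz":-3,"rx":0,"ry":0,"rz":0,"fingers":8}]'
cat >chk.py <<'E'
from fit import *
s=env.grab_frame("scene");t=env.grab_frame("top");w=env.grab_frame("wrist");c=[.5545,.0289]
for n,im in(("scene",s),("top",t),("wrist",w)):
    cv2.imwrite(f"pics/end_{n}.png",im);p=env.camera_params(n)
    pts=np.vstack([circ(p,c+[.062],.021),circ(p,c+[.054],.021),circ(p,c+[.12],.018)]);a=pts.min(0).astype(int)-8;b=pts.max(0).astype(int)+8
    if (a<0).any() or b[0]>560 or b[1]>420: print(n,"out",a,b);continue
    h=cv2.cvtColor(im,cv2.COLOR_BGR2HSV);g=((h[...,1]<60)&(h[...,2]>75)).astype(np.uint8)[a[1]:b[1],a[0]:b[0]]
    o=cv2.inRange(h,(2,150,50),(20,255,255))[a[1]:b[1]+12,a[0]:b[0]]
    print(n,"win",a,b,"orange box",np.array(cv2.boundingRect(o))+[*a,0,0])
    for nm,z,r in(("collartop",.062,.021),("bushtop",.054,.023)):
        k=circ(p,c+[z],r);print("  pred",nm,k.min(0).round(),k.max(0).round())
    # predicted loop box corners
    u=np.array([np.cos(-.2),np.sin(-.2),0]);v=np.array([-u[1],u[0],0])
    X=np.array([np.r_[c,.12]+i*.018*u+j*.006*v for i,j in((-1,-1),(1,-1),(1,1),(-1,1))]);q=np.c_[X,np.ones(4)]@P(p).T;print("  pred bar corners",(q[:,:2]/q[:,2:]).round(0).tolist())
    for r in g[::2]:print("".join(".#"[x] for x in r))
E
python3 chk.py
```

```text
gripper_width: 0.0655
time: 16.45
tool_pos: [0.5551, 0.0297, 0.1975]
ee_rot: [2.431, 1.99, -0.001]
force: [0.6, 0.8, 0.8]
gripper_width: 0.0799
finger_force: 0.0
time: 16.87
tool_pos: [0.4781, -0.0474, 0.2267]
ee_rot: [-2.432, -1.987, -0.005]
force: [0.6, 1.8, -0.3]
gripper_width: 0.08
finger_force: 0.0
scene win [278 195] [312 241] orange box [286 227  20  13]
  pred collartop [287. 217.] [305. 232.]
  pred bushtop [286. 219.] [305. 234.]
  pred bar corners [[290.0, 206.0], [300.0, 216.0], [304.0, 213.0], [294.0, 203.0]]
..................................
..................................
..................................
..................................
..................................
..............##..................
............######................
............########..............
............##########............
............##############........
............####..#######.........
...........#############..........
...........##############.........
......###################..###....
.......###################.####...
........##################........
.........###
[... 3238 characters left out ...]
.......
..............####################################..........................
...............##################################...........................
.................###############################............................
...................##########################...............................
......................####################........#####.....................
######....................##########.............#######....................
#######.........................................########....................
######...........................................#####......................
.###........................................................................
```

The collar and loop outlines match the seated, upright prediction within 2 px in all three views, and the robot is clear.

```bash
python3 -c "
from rig import env
print(env.hand_in())"
```

```text
the job is handed in; nothing more can be done
None
```

The job is handed in at about 17 s on the robot's clock: the bushing is seated in the housing and the slim gauge stands upright in it, matching predictions within about 2 px in all three cameras; the wide gauge and the bin parts were not touched, and no verdict came back.

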